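# Open the water bottle of a gummed-tape dispenser for refilling

## Task

Get the parcel desk's tape dispenser ready for a water refill: press its red stop button fully down and let it up, then do the same with the yellow heater button, one at a time and without pressing the green start button. Then unscrew the tight blue cap of the water bottle (anticlockwise) without pulling the bottle out of its well, lift the cap off only once its thread has let go, and finish still holding it level in the gripper just above the bottle's mouth, one to three centimetres clear. Leave the tape roll, phone and small parcel where they lie.

Things in the scene. Friction and masses are not known exactly. Their poses are not given: they have to be found in the camera images.
- machine: Grey gummed-tape dispenser fixed on the desk, 400 mm long (x), 360 mm wide (y). Origin on the desk under its middle; x points from its front (towards the robot) to its back, z up. Flat deck 125 mm high over x = -200 to -20 mm; behind it a kraft tape roll rises to 227 mm. Buttons on the deck at x = -120, y = 35, 85, 135 mm (colours in any order); square bottle well centred at x = -110, y = -115 mm.
- stop_top (a point): Centre of the top face of the red stop button, 28 mm across, 143 mm above the desk when up; moves with the button. Its 44 mm black bezel ends 6 mm lower; neighbouring buttons are 50 mm apart.
- stop (a joint): Travel of the red stop button: 0 up, 0.006 m fully down (5 N; past 4.5 mm counts as pressed). It springs back when let go.
- heater_top (a point): Centre of the top face of the yellow heater button, same kind and size as the red one.
- heater (a joint): Travel of the yellow heater button: 0 up, 0.006 m fully down (5 N), springs back.
- start_top (a point): Centre of the top face of the green start button, same kind and size; not to be pressed.
- start (a joint): Travel of the green start button: 0 up, 0.006 m fully down.
- bottle: White water bottle, 0.3 to 0.65 kg, origin at its underside, z up: 92 mm square body 128 mm high, round shoulder above, 44 mm neck with a two-start thread. It stands loose in a 95 mm square well 90 mm deep that keeps it from turning; nothing holds it down, so pulling on a cap still engaged lifts it.
- bottle_mouth (a point): Centre of the bottle's rim, 190 mm above its underside, 225 mm above the desk when seated; same axes as the bottle.
- cap_center (a point): Centre, half-way up, of the blue ribbed cap: 60 mm across, 24 mm high, 40 g, axis z; 10 mm under the rim's height when tight. Fingertips have 15 mm free below its lower edge. Opens anticlockwise from above (growing yaw): stiff at first (about 0.3 N m), then easy; from 125 degrees off tight it is free and lifts straight off, at 150 it meets a stop. May be regripped on the way.
- tape_roll_center (a point): Centre of an orange roll of packing tape lying flat, 104 mm across, 48 mm high. Bystander.
- phone_center (a point): Centre of a black phone lying flat, 150 x 72 x 8 mm. Bystander.
- parcel_center (a point): Centre of a small cardboard parcel, 130 x 90 x 60 mm. Bystander.
Mind the look-alikes: they are no part of the job. There is more than one size of the part that bears cap_center; the job needs the largest.

How it is judged:
On the way, in this order (a step that is already met when the one before it is completed fails the run):
1. the red stop button is pressed fully down, alone (value of joint stop above 0.0045 m and value of joint heater below 0.002 m), for 0.05 s.
2. the red button let up, the yellow heater button is pressed fully down (value of joint heater above 0.0045 m and value of joint stop below 0.002 m), for 0.05 s.
3. the cap is being unscrewed: turned well past 35 degrees, still down on the neck, the bottle seated (angle between the x axis of cap_center and the x axis of bottle_mouth, either way round above 0.6 rad and z of cap_center in the frame of bottle_mouth below -0.005 m and z of bottle_mouth in the frame of machine below 0.229 m and angle between bottle_mouth's own z axis and vertical below 0.06 rad and angle between the x axis of bottle_mouth and the x axis of machine, either way round below 0.12 rad), for 0.1 s.
At the end, for the whole second after the job is handed in: Fingers alone hold the cap, still and level (0.2 rad), over the mouth (25 mm sideways), its lower edge 3 to 50 mm above the rim; bottle seated (raised under 4 mm, tilt under 0.06, turn under 0.12 rad); all buttons up; tape roll, phone and parcel within 30 mm of their start (z of cap_center in the frame of bottle_mouth between 0.015 and 0.062 m and horizontal distance between cap_center and bottle_mouth below 0.025 m and angle between cap_center's own z axis and vertical below 0.2 rad and contact force between cap and the fingers above 1 N and contact force between cap and bottle below 0.05 N and contact force between cap and machine below 0.05 N and linear speed of cap below 0.03 m/s and z of bottle_mouth in the frame of machine below 0.229 m and angle between bottle_mouth's own z axis and vertical below 0.06 rad and angle between the x axis of bottle_mouth and the x axis of machine, either way round below 0.12 rad and linear speed of bottle below 0.02 m/s and value of joint each of stop, heater, start below 0.002 m and distance of each of tape_roll_center, phone_center, parcel_center from where it was at the start of the episode below 0.03 m); the arm keeps its last pose, push and grip.
It fails at once if the green start button is pressed (value of joint start above 0.003 m).
It fails at once if the red and yellow buttons are held down together (value of joint each of stop, heater above 0.003 m).
It fails at once if the bottle is pulled up out of its seat by more than 8 mm (z of bottle_mouth in the frame of machine above 0.233 m).
It fails at once if a bystander (tape roll, phone or parcel) is pushed more than 30 mm (distance of any of tape_roll_center, phone_center, parcel_center from where it was at the start of the episode above 0.03 m).
It also fails if it takes over 72 s, if anything falls off the work surface, if the arm or the gripper's body presses on something with over 40 N, if the wrist force passes 120 N, or if a joint passes its speed limit or range.

## Robot

A 6-joint arm with a two-finger parallel gripper is mounted at the origin on the work surface. World frame = base frame: x ahead of the robot, y to its left, z up, the work surface at z = 0. Lengths are in m, angles in rad, forces in N, time in s.
With the tool pointing down it reaches from about 0.4 to 0.825 m from the base axis. Payload 7 kg.
Tool frame: the origin (TCP) lies at the very end of the fingers, on their centre line; the grasp point (between the pads) lies 19 mm behind it; z points along the fingers, y is the line along which they close (so a half turn about z gives the same grasp; the last joint's range is limited). The gripper opens to 88 mm and grips with 3 to 60 N. Pads are 19 mm wide; open, the fingers measure 130 mm over their backs; the gripper's body (78 mm by 193 mm) begins 47 mm behind the grasp point.
Start: joints at [1.594, 0.359, 0.012, 0, -1.224, -0.288], TCP at [0.177, 0.651, 0.227] pointing down, gripper open.
Joint ranges: [-3.07, 3.07], [-1.43, 2.12], [-1.02, 1.25], [-3.03, 1.67], [-3.05, -0], [-3.03, 3.03]. Speed limits (rad/s): [2.39, 2.39, 3.01, 3.14, 3.14, 3.14].

## Interface

Orientations are given as [roll, pitch, yaw] about the fixed x, y, z axes, in that order (R = Rz(yaw) Ry(pitch) Rx(roll)).
In Python, from station import arm gives the robot as it stands. The module is installed in compiled form; this text tells all that it offers.
- The arm moves only by the shell command python3 -m crank 'ROWS' [FORCE]. ROWS is JSON, a list of rows, each an object of numbers: "dx", "dy", "dz": the shift along the world's x, y, z in m; "twist": the turn about the world's z in degrees; "grip": the opening, from -1 (shut) to 1 (fully open). A call has exactly 5 rows; each row is the pose to reach, as a shift and turn from the pose commanded when the call began; what a row does not reach only later rows make up. A row lasts 1/12 s, in which the tool goes at most 41.7 mm and 7.16 degrees, less where a joint would pass 70% of its speed; a pose out of reach is approached as far as the arm can. A call with a gripper value outside its range is refused whole. The fingers move at their own pace and stop on an object; FORCE is the grip in N (left out, the last holds). Time passes only in rows, so rows that repeat a pose let the fingers close, or fill a call up. It gives the time, the measured TCP pose, the force, the opening and the grip force at its end, in the units of the state.
- arm.get_state(): the state, without advancing time (a new reading comes with each control period).
- arm.grab_frame(name): name is "scene" or "top" or "wrist"; returns the picture (384x512x3 uint8, red, green, blue); there is no depth.
- arm.get_calibration(name): a dict with "fx", "fy", "cx", "cy" (pixels), "k1" (the pictures are not rectified: a ray, as slopes to the right and down, at radius r is drawn at 1 + k1 r^2 times it, then the intrinsics apply), "cam_to_world" (4x4, takes a point from camera to world coordinates); the wrist camera has in their place "tool_from_camera" (4x4, takes a point from camera to tool coordinates, whose origin is the TCP and whose axes are the flange's). Camera axes: x right, y down, z forward; pixel columns grow to the right and rows downward; lengths in m; the calibration is good to about 2 mm. A picture is of the moment at which its call begins: read the wrist's pose just before it. get_calibration takes no time and is no camera call.
- arm.job_done(): hands the job in; it is judged then, once.
The state is a dict: "t": time; "q": joint angles; "qd": joint speeds; "joint_efforts": joint torques, N m; "eef_pos": TCP position; "ee_rot": TCP orientation; "force": force on the tool from outside, world axes, zero at the start; "moment": the same for the moment, N m; "width": finger opening in m; "gripper_force": force on a finger pad.
Only numpy, scipy, OpenCV 4.12 (cv2) and the standard library are available. Lean on these libraries where they do the work, as an engineer would, in place of code of your own. Each camera call takes 0.05 s, during which the arm holds its last target. There are 200 camera calls.

## Working session

There is one attempt and no reset: what is moved stays moved. The work goes in short steps, Python scripts to look and compute and a shell command to move; the robot and the scene stay as the last step left them, time stands still between calls to the robot, and variables do not carry over. Pictures are saved under pics/ and viewed, at most 10 in all, crops included, and the job is handed in when it is done.

```bash
mkdir -p pics; cat > h.py <<'E'
import numpy as np, cv2, json
from station import arm
from scipy.spatial.transform import Rotation as R
def cam(name):
    c=arm.get_calibration(name)
    if 'cam_to_world' in c: T=np.array(c['cam_to_world'])
    else:
        s=arm.get_state(); W=np.eye(4); W[:3,:3]=R.from_euler('xyz',s['ee_rot']).as_matrix(); W[:3,3]=s['eef_pos']
        T=W@np.array(c['tool_from_camera'])
    return c,T
def grab(name,f=None):
    c,T=cam(name); im=arm.grab_frame(name)
    if f: cv2.imwrite('pics/'+f,im[:,:,::-1])
    return im,c,T
def ray(c,T,u,v):
    K=np.array([[c['fx'],0,c['cx']],[0,c['fy'],c['cy']],[0,0,1.]])
    p=cv2.undistortPoints(np.array([[[u,v]]],float),K,np.array([c['k1'],0,0,0.]))[0,0]
    return T[:3,3],T[:3,:3]@np.array([p[0],p[1],1])
def onz(c,T,u,v,z):
    o,d=ray(c,T,u,v); return o+d*(z-o[2])/d[2]
def blobs(im,lo,hi,amin=30):
    m=cv2.inRange(cv2.cvtColor(im,cv2.COLOR_RGB2HSV),np.array(lo),np.array(hi))
    n,l,s,ce=cv2.connectedComponentsWithStats(m)
    return [(s[i,4],ce[i].round(1).tolist(),s[i,:4].tolist()) for i in range(1,n) if s[i,4]>=amin]
COL=dict(red=[(0,120,60),(8,255,255)],yellow=[(20,120,80),(34,255,255)],green=[(45,80,40),(85,255,255)],blue=[(95,100,40),(125,255,255)])
E
python3 - <<'E'
from h import *
a=[]
print(arm.get_state())
for n in('top','scene'):
    im,c,T=grab(n,n+'0.png'); a.append(im); print(n,T.round(3).tolist(),c['fx'])
    for k,v in COL.items(): print(k,blobs(im,*v))
im=np.vstack(a)
cv2.imwrite('pics/both.png',cv2.resize(np.hstack(a),(800,300))[:,:,::-1])
E
```

```text
{'t': 0.0, 'q': array([ 1.59407859e+00,  3.59369730e-01,  1.10634949e-02, -3.69990713e-04,
       -1.22407812e+00, -2.88107904e-01]), 'qd': array([-0.00042856,  0.00024623, -0.00212787, -0.00136327,  0.00104339,
        0.00043057]), 'joint_efforts': array([-3.00520887e-04, -5.82728148e+01,  2.93062985e+01,  6.99721590e+00,
        7.21115386e-03, -1.57540599e-04]), 'eef_pos': array([0.17656097, 0.65099734, 0.22563221]), 'ee_rot': array([ 3.13997124e+00, -1.17786860e-04, -2.64951552e-01]), 'force': array([ 0.36338337, -0.62016722, -0.27874109]), 'moment': array([ 0.00110595, -0.02431564,  0.03131065]), 'gripper_force': 0.0, 'width': 0.0879100775366784}
top [[-0.011, -0.985, 0.17, 0.374], [-1.0, 0.012, 0.003, -0.036], [-0.005, -0.169, -0.986, 1.216], [0.0, 0.0, 0.0, 1.0]] 397.1647457738241
red [(np.int32(87), [232.0, 240.8], [227, 236, 11, 11])]
yellow [(np.int32(82), [249.6, 234.7], [245, 230, 10, 10])]
green [(np.int32(87), [267.4, 228.7], [263, 224, 10, 11])]
blue [(np.int32(308), [266.8, 188.9], [215, 171, 104, 37]), (np.int32(433), [322.8, 203.6], [311, 192, 24, 24]), (np.int32(1
[... 736 characters left out ...]
57, 156, 10, 9])]
green [(np.int32(43), [467.7, 79.0], [464, 75, 8, 10]), (np.int32(115), [480.1, 94.8], [475, 84, 10, 22]), (np.int32(71), [245.4, 164.9], [241, 161, 10, 9])]
blue [(np.int32(1738), [142.6, 18.6], [116, 0, 53, 40]), (np.int32(555), [60.4, 58.8], [37, 52, 47, 15]), (np.int32(335), [133.0, 57.0], [113, 52, 40, 11]), (np.int32(57), [492.0, 152.1], [484, 148, 17, 9]), (np.int32(437), [191.2, 165.1], [179, 154, 25, 23]), (np.int32(915), [244.6, 198.0], [194, 176, 105, 45]), (np.int32(177), [148.4, 191.8], [141, 185, 16, 15]), (np.int32(183), [117.9, 195.8], [110, 189, 17, 15]), (np.int32(66), [289.1, 199.9], [281, 196, 17, 9]), (np.int32(161), [220.7, 223.9], [202, 216, 38, 17])]
```

View pics/top0.png

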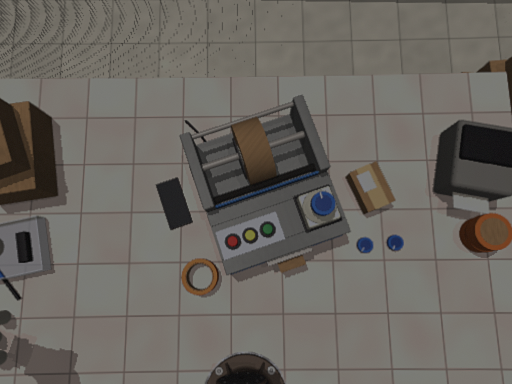

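View pics/scene0.png

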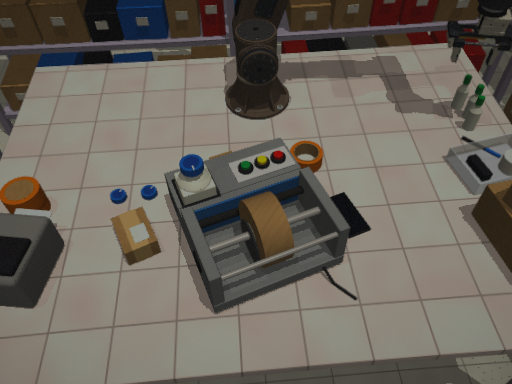

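The top view shows red at (232,241), yellow at (250,235), green at (267,229) and the bottle cap at (323,204). The two small caps at (365,244) and (395,242) are look-alikes. The tape roll is at (200,276), the phone at (174,203) and the parcel at (370,187).

```bash
python3 - <<'E'
from h import *
px={'red':((232,240.8),(277.8,154.3),.143),'yel':((249.6,234.7),(261.6,159.5),.143),'grn':((267.4,228.7),(245.4,164.9),.143),'cap':((322.8,203.6),(191.2,165.1),.222)}
P={}
for k,(a,b,z) in px.items():
    c,T=cam('top');c2,T2=cam('scene')
    o,d=ray(c,T,*a);o2,d2=ray(c2,T2,*b)
    s=np.linalg.lstsq(np.c_[d,-d2],o2-o,rcond=None)[0]
    p,q=o+d*s[0],o2+d2*s[1]
    P[k]=onz(c,T,*a,z);print(k,'top@z',P[k].round(4),'scene@z',onz(c2,T2,*b,z).round(4),'tri',((p+q)/2).round(4),'gap',np.linalg.norm(p-q).round(4))
print(np.linalg.norm(P['red']-P['yel']),np.linalg.norm(P['grn']-P['yel']))
d=P['red']-P['grn'];print('machine yaw',np.degrees(np.arctan2(-d[0],d[1])), np.linalg.norm(P['cap'][:2]-P['yel'][:2]))
print('tool',arm.get_state()['eef_pos'],np.degrees(arm.get_state()['ee_rot']))
for a in ((200,276),(174,203)): print(onz(c,T,*a,.03).round(3))
E
```

```text
red top@z [0.431  0.0294 0.143 ] scene@z [0.4356 0.0287 0.143 ] tri [0.4312 0.0295 0.1385] gap 0.0005
yel top@z [ 0.4468 -0.018   0.143 ] scene@z [ 0.4515 -0.0188  0.143 ] tri [ 0.4471 -0.0182  0.1384] gap 0.0006
grn top@z [ 0.4624 -0.0662  0.143 ] scene@z [ 0.4678 -0.0655  0.143 ] tri [ 0.4628 -0.0658  0.1377] gap 0.001
cap top@z [ 0.5176 -0.2048  0.222 ] scene@z [ 0.5291 -0.2046  0.222 ] tri [ 0.5191 -0.2063  0.2115] gap 0.0005
0.04996348270549409 0.05064356116286275
machine yaw 18.146873466700928 0.19975539545219478
tool [0.17656118 0.65103609 0.22571363] [ 1.79914541e+02 -8.60391320e-03 -1.51768617e+01]
[0.336 0.13  0.03 ]
[0.553 0.211 0.03 ]
```

```bash
python3 -m crank '[{"dx":0.01,"dy":-0.02,"dz":0.02,"twist":7,"grip":-1},{"dx":0.025,"dy":-0.05,"dz":0.04,"twist":14,"grip":-1},{"dx":0.04,"dy":-0.085,"dz":0.05,"twist":21,"grip":-1},{"dx":0.055,"dy":-0.12,"dz":0.05,"twist":28,"grip":-1},{"dx":0.07,"dy":-0.155,"dz":0.05,"twist":33,"grip":-1}]' 20
python3 -m crank '[{"dx":0.015,"dy":-0.036,"dz":0,"twist":0,"grip":-1},{"dx":0.03,"dy":-0.072,"dz":0,"twist":0,"grip":-1},{"dx":0.045,"dy":-0.108,"dz":0,"twist":0,"grip":-1},{"dx":0.06,"dy":-0.144,"dz":0,"twist":0,"grip":-1},{"dx":0.075,"dy":-0.18,"dz":0,"twist":0,"grip":-1}]'
python3 -m crank '[{"dx":0.015,"dy":-0.036,"dz":0,"twist":0,"grip":-1},{"dx":0.03,"dy":-0.072,"dz":0,"twist":0,"grip":-1},{"dx":0.045,"dy":-0.108,"dz":0,"twist":0,"grip":-1},{"dx":0.06,"dy":-0.144,"dz":0,"twist":0,"grip":-1},{"dx":0.075,"dy":-0.18,"dz":0,"twist":0,"grip":-1}]'
python3 -m crank '[{"dx":0.01,"dy":-0.03,"dz":0,"twist":0,"grip":-1},{"dx":0.02,"dy":-0.06,"dz":0,"twist":0,"grip":-1},{"dx":0.034,"dy":-0.106,"dz":-0.02,"twist":0,"grip":-1},{"dx":0.034,"dy":-0.106,"dz":-0.04,"twist":0,"grip":-1},{"dx":0.034,"dy":-0.106,"dz":-0.04,"twist":0,"grip":-1}]'
python3 - <<'E'
from h import *
im,c,T=grab('wrist','w1.png'); s=arm.get_state()
print(s['t'],s['eef_pos'],np.degrees(s['ee_rot']),s['width'])
for k in('red','yellow','green'):
    for b in blobs(im,*COL[k],200): print(k,b,onz(c,T,*b[1],.143).round(4))
E
```

```text
t: 0.52
eef_pos: [0.247, 0.495, 0.2769]
ee_rot: [-3.141, -0.0, 0.318]
force: [0.1, 0.7, -0.3]
width: 0.0599
gripper_force: 0.0
t: 0.93
eef_pos: [0.3218, 0.3144, 0.2764]
ee_rot: [-3.142, 0.0, 0.312]
force: [1.0, 0.3, -0.2]
width: 0.0264
gripper_force: 0.0
t: 1.35
eef_pos: [0.3966, 0.1345, 0.2767]
ee_rot: [-3.141, -0.0, 0.312]
force: [1.5, -0.4, -0.9]
width: 0.0007
gripper_force: 0.0
t: 1.77
eef_pos: [0.4285, 0.0275, 0.2326]
ee_rot: [-3.141, 0.006, 0.307]
force: [-0.8, 0.3, -1.1]
width: 0.0004
gripper_force: 0.0
1.8167 [0.42930576 0.02861468 0.23464825] [179.97847255   0.25933265  17.62821284] 0.00035999198063442646
red (np.int32(737), [256.8, 193.5], [242, 178, 31, 31]) [0.4317 0.0271 0.143 ]
yellow (np.int32(771), [310.7, 192.8], [295, 177, 32, 32]) [ 0.4473 -0.02    0.143 ]
green (np.int32(795), [364.4, 192.0], [348, 177, 34, 31]) [ 0.463  -0.0669  0.143 ]
```

View pics/w1.png

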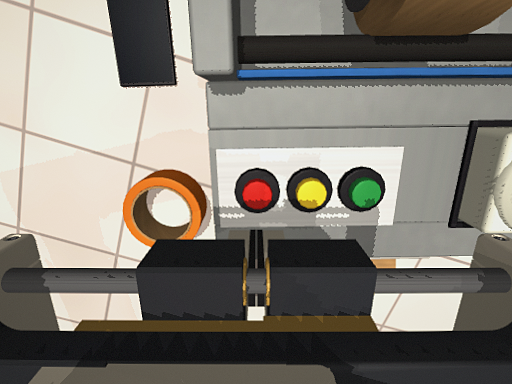

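The red (257,193), yellow (311,193) and green (364,192) buttons are visible ahead of the closed fingers. Both views agree to within 3 mm, so I'll press red now.

```bash
python3 -m crank '[{"dx":0.002,"dy":-0.001,"dz":-0.03,"twist":0,"grip":-1},{"dx":0.002,"dy":-0.001,"dz":-0.06,"twist":0,"grip":-1},{"dx":0.002,"dy":-0.001,"dz":-0.083,"twist":0,"grip":-1},{"dx":0.002,"dy":-0.001,"dz":-0.083,"twist":0,"grip":-1},{"dx":0.002,"dy":-0.001,"dz":-0.083,"twist":0,"grip":-1}]'
python3 -m crank '[{"dx":0,"dy":0,"dz":-0.005,"twist":0,"grip":-1},{"dx":0,"dy":0,"dz":-0.01,"twist":0,"grip":-1},{"dx":0,"dy":0,"dz":-0.013,"twist":0,"grip":-1},{"dx":0,"dy":0,"dz":-0.013,"twist":0,"grip":-1},{"dx":0,"dy":0,"dz":-0.013,"twist":0,"grip":-1}]'
```

```text
t: 2.23
eef_pos: [0.4327, 0.03, 0.1541]
ee_rot: [3.141, 0.001, 0.313]
force: [0.6, 0.2, 0.5]
width: 0.0003
gripper_force: 0.0
t: 2.65
eef_pos: [0.434, 0.0302, 0.1417]
ee_rot: [-3.141, -0.003, 0.312]
force: [2.1, 2.1, 4.6]
width: 0.0003
gripper_force: 2.3
```

```bash
python3 -m crank '[{"dx":-0.001,"dy":-0.002,"dz":-0.003,"twist":0,"grip":-1},{"dx":-0.001,"dy":-0.002,"dz":-0.003,"twist":0,"grip":-1},{"dx":-0.001,"dy":-0.002,"dz":-0.003,"twist":0,"grip":-1},{"dx":-0.001,"dy":-0.002,"dz":-0.003,"twist":0,"grip":-1},{"dx":-0.001,"dy":-0.002,"dz":-0.003,"twist":0,"grip":-1}]'
python3 -m crank '[{"dx":0,"dy":0,"dz":-0.002,"twist":0,"grip":-1},{"dx":0,"dy":0,"dz":-0.002,"twist":0,"grip":-1},{"dx":0,"dy":0,"dz":-0.002,"twist":0,"grip":-1},{"dx":0,"dy":0,"dz":-0.002,"twist":0,"grip":-1},{"dx":0,"dy":0,"dz":-0.002,"twist":0,"grip":-1}]'
```

```text
t: 3.07
eef_pos: [0.4342, 0.0297, 0.1408]
ee_rot: [-3.14, -0.007, 0.312]
force: [-8.0, 11.8, 26.1]
width: 0.0003
gripper_force: 13.5
t: 3.48
eef_pos: [0.4344, 0.0297, 0.1405]
ee_rot: [-3.14, -0.008, 0.313]
force: [-16.2, 12.7, 46.9]
width: 0.0004
gripper_force: 23.1
```

```bash
for i in 1 2; do python3 -m crank '[{"dx":0,"dy":0,"dz":0.003,"twist":0,"grip":-1},{"dx":0,"dy":0,"dz":0.003,"twist":0,"grip":-1},{"dx":0,"dy":0,"dz":0.003,"twist":0,"grip":-1},{"dx":0,"dy":0,"dz":0.003,"twist":0,"grip":-1},{"dx":0,"dy":0,"dz":0.003,"twist":0,"grip":-1}]' | egrep 'eef|force'; done;  for i in 1 2 3 ; do python3 -m crank '[{"dx":0,"dy":0,"dz":0.002,"twist":0,"grip":-1},{"dx":0,"dy":0,"dz":0.002,"twist":0,"grip":-1},{"dx":0,"dy":0,"dz":0.002,"twist":0,"grip":-1},{"dx":0,"dy":0,"dz":0.002,"twist":0,"grip":-1},{"dx":0,"dy":0,"dz":0.002,"twist":0,"grip":-1}]' | egrep 'eef|force'; done
python3 - <<'E'
from h import *
im,c,T=grab('wrist','w2.png');E
```

```text
eef_pos: [0.4337, 0.0287, 0.141]
force: [-3.9, 7.5, 18.0]
gripper_force: 9.2
eef_pos: [0.4322, 0.0276, 0.1419]
force: [3.2, 2.2, 3.0]
gripper_force: 2.2
eef_pos: [0.4316, 0.0273, 0.1434]
force: [2.6, 0.8, 3.9]
gripper_force: 1.8
eef_pos: [0.4312, 0.0272, 0.1453]
force: [0.5, -0.3, 2.8]
gripper_force: 1.2
eef_pos: [0.4311, 0.0272, 0.1473]
force: [-2.0, 0.7, 0.9]
gripper_force: 0.7bash: warning: here-document at line 19 delimited by end-of-file (wanted `E')
Traceback (most recent call last):
NameError: name 'E' is not defined
```

Spring contact ran from about 0.147 to 0.1415 in reading, followed by a hard stop, so red was fully pressed. The reading sits about 4 mm high. Yellow is next.

```bash
python3 -m crank '[{"dx":0,"dy":0,"dz":0.015,"twist":0,"grip":-1},{"dx":0,"dy":0,"dz":0.02,"twist":0,"grip":-1},{"dx":0.016,"dy":-0.047,"dz":0.02,"twist":0,"grip":-1},{"dx":0.016,"dy":-0.047,"dz":0.02,"twist":0,"grip":-1},{"dx":0.016,"dy":-0.047,"dz":0.02,"twist":0,"grip":-1}]'
python3 -m crank '[{"dx":0,"dy":0,"dz":-0.007,"twist":0,"grip":-1},{"dx":0,"dy":0,"dz":-0.014,"twist":0,"grip":-1},{"dx":0,"dy":0,"dz":-0.021,"twist":0,"grip":-1},{"dx":0,"dy":0,"dz":-0.026,"twist":0,"grip":-1},{"dx":0,"dy":0,"dz":-0.026,"twist":0,"grip":-1}]'
python3 -m crank '[{"dx":0,"dy":0,"dz":-0.002,"twist":0,"grip":-1},{"dx":0,"dy":0,"dz":-0.002,"twist":0,"grip":-1},{"dx":0,"dy":0,"dz":-0.002,"twist":0,"grip":-1},{"dx":0,"dy":0,"dz":-0.002,"twist":0,"grip":-1},{"dx":0,"dy":0,"dz":-0.002,"twist":0,"grip":-1}]'
```

```text
t: 6.03
eef_pos: [0.4481, -0.0208, 0.1674]
ee_rot: [3.142, 0.0, 0.309]
force: [0.3, 0.1, -0.7]
width: 0.0003
gripper_force: 0.0
t: 6.45
eef_pos: [0.4473, -0.0192, 0.1414]
ee_rot: [3.141, 0.001, 0.312]
force: [-2.0, 1.0, 4.4]
width: 0.0007
gripper_force: 2.4
t: 6.87
eef_pos: [0.4475, -0.0192, 0.1409]
ee_rot: [3.141, -0.0, 0.313]
force: [-9.6, 2.0, 22.9]
width: 0.0005
gripper_force: 11.5
```

```bash
python3 -m crank '[{"dx":0,"dy":0,"dz":0.03,"twist":0,"grip":-1},{"dx":0,"dy":0,"dz":0.07,"twist":-7,"grip":-1},{"dx":0,"dy":0,"dz":0.11,"twist":-14,"grip":0},{"dx":0.01,"dy":-0.02,"dz":0.15,"twist":-21,"grip":1},{"dx":0.02,"dy":-0.05,"dz":0.16,"twist":-28,"grip":1}]'
python3 -m crank '[{"dx":0.01,"dy":-0.03,"dz":0,"twist":-7,"grip":1},{"dx":0.02,"dy":-0.06,"dz":0,"twist":-14,"grip":1},{"dx":0.03,"dy":-0.09,"dz":0,"twist":-21,"grip":1},{"dx":0.04,"dy":-0.11,"dz":0,"twist":-28,"grip":1},{"dx":0.05,"dy":-0.136,"dz":0,"twist":-35,"grip":1}]' | egrep 'eef|rot'
python3 -m crank '[{"dx":0,"dy":0,"dz":0,"twist":-7,"grip":1},{"dx":0,"dy":0,"dz":0,"twist":-14,"grip":1},{"dx":0,"dy":0,"dz":0,"twist":-21,"grip":1},{"dx":0,"dy":0,"dz":0,"twist":-28,"grip":1},{"dx":0,"dy":0,"dz":0,"twist":-35,"grip":1}]' | egrep 'eef|rot'
python3 -m crank '[{"dx":0,"dy":0,"dz":0,"twist":-7,"grip":1},{"dx":0,"dy":0,"dz":0,"twist":-10,"grip":1},{"dx":0,"dy":0,"dz":0,"twist":-10,"grip":1},{"dx":0,"dy":0,"dz":0,"twist":-10,"grip":1},{"dx":0,"dy":0,"dz":0,"twist":-10,"grip":1}]'
python3 - <<'E'
from h import *
im,c,T=grab('wrist','w3.png'); s=arm.get_state()
print(s['t'],s['q'].round(3),s['width'])
for b in blobs(im,*COL['blue'],300): 
    x,y,w,h=b[2]; print(b,onz(c,T,*b[1],.227).round(4),onz(c,T,x+w/2,y+h/2,.222).round(4),[np.linalg.norm(onz(c,T,x,y+h/2,.222)-onz(c,T,x+w,y+h/2,.222))])
E
```

```text
t: 7.28
eef_pos: [0.4697, -0.0682, 0.3051]
ee_rot: [-3.139, -0.008, -0.179]
force: [1.7, 0.5, 0.4]
width: 0.0149
gripper_force: 0.0
eef_pos: [0.518, -0.2061, 0.2986]
ee_rot: [3.141, 0.001, -0.794]
eef_pos: [0.5177, -0.205, 0.2984]
ee_rot: [3.14, 0.0, -1.405]
t: 8.53
eef_pos: [0.5177, -0.2052, 0.2991]
ee_rot: [3.141, 0.0, -1.571]
force: [0.2, -0.3, -0.7]
width: 0.0876
gripper_force: 0.0
8.5833 [-0.026  0.125 -0.134 -0.    -1.313  0.025] 0.08786387864477657
(np.int32(936), [321.5, 49.9], [305, 32, 34, 37]) [ 0.4684 -0.3272  0.227 ] [ 0.4669 -0.3276  0.222 ] [np.float64(0.0257299663348413)]
(np.int32(3649), [254.0, 198.8], [219, 164, 69, 70]) [ 0.5185 -0.2113  0.227 ] [ 0.519  -0.2094  0.222 ] [np.float64(0.06064618377590718)]
(np.int32(1303), [189.1, 220.2], [164, 171, 53, 98]) [ 0.5758 -0.1914  0.227 ] [ 0.5758 -0.1895  0.222 ] [np.float64(0.04778906625935846)]
(np.int32(346), [226.7, 307.0], [215, 293, 24, 33]) [ 0.5457 -0.0991  0.227 ] [ 0.5461 -0.0919  0.222 ] [np.float64(0.024191403537821635)]
```

View pics/w3.png

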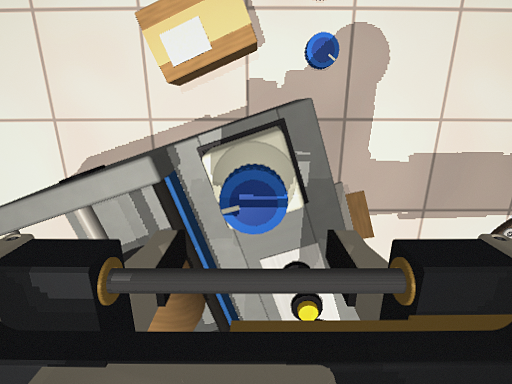

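The cap fills about 69 px at (254,199), which is 60.6 mm across, so it is the right one. It sits about 3 mm further along −y than the TCP. Next I'll descend and grip gently.

```bash
python3 -m crank '[{"dx":0.001,"dy":-0.003,"dz":-0.02,"twist":0,"grip":1},{"dx":0.001,"dy":-0.003,"dz":-0.045,"twist":0,"grip":1},{"dx":0.001,"dy":-0.003,"dz":-0.07,"twist":0,"grip":1},{"dx":0.001,"dy":-0.003,"dz":-0.09,"twist":0,"grip":1},{"dx":0.001,"dy":-0.003,"dz":-0.1,"twist":0,"grip":1}]'
python3 -m crank '[{"dx":0,"dy":0,"dz":0,"twist":0,"grip":1},{"dx":0,"dy":0,"dz":0,"twist":0,"grip":0.3},{"dx":0,"dy":0,"dz":0,"twist":0,"grip":0.3},{"dx":0,"dy":0,"dz":0,"twist":0,"grip":0.3},{"dx":0,"dy":0,"dz":0,"twist":0,"grip":0.3}]' 5
python3 -m crank '[{"dx":0,"dy":0,"dz":0,"twist":0,"grip":0.3},{"dx":0,"dy":0,"dz":0,"twist":0,"grip":0.3},{"dx":0,"dy":0,"dz":0,"twist":0,"grip":0.3},{"dx":0,"dy":0,"dz":0,"twist":0,"grip":0.3},{"dx":0,"dy":0,"dz":0,"twist":0,"grip":0.3}]' 5
python3 - <<'E'
from h import *
im,c,T=grab('wrist','w4.png'); print(T.round(3))
E
```

```text
t: 9.0
eef_pos: [0.5173, -0.2082, 0.1968]
ee_rot: [3.138, 0.001, -1.573]
force: [-0.5, -0.5, -0.3]
width: 0.0876
gripper_force: 0.0
t: 9.42
eef_pos: [0.5193, -0.2086, 0.2008]
ee_rot: [-3.139, -0.0, -1.574]
force: [-0.7, 0.4, 0.0]
width: 0.0665
gripper_force: 0.0
t: 9.83
eef_pos: [0.5195, -0.2087, 0.2004]
ee_rot: [-3.14, -0.0, -1.573]
force: [1.9, 0.2, 5.2]
width: 0.0604
gripper_force: 5.0
[[-1.     0.003  0.001  0.519]
 [ 0.003  0.953  0.302 -0.292]
 [-0.     0.302 -0.953  0.357]
 [ 0.     0.     0.     1.   ]]
```

View pics/w4.png

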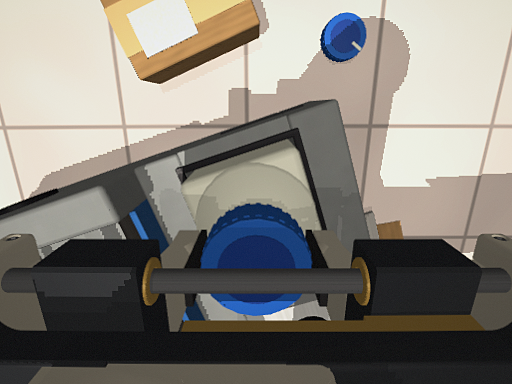

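The cap sits centred between the pads with a width of 60.4 mm. I'll tighten the grip and start turning.

```bash
python3 -m crank '[{"dx":0,"dy":0,"dz":0,"twist":0,"grip":0.2},{"dx":0,"dy":0,"dz":0,"twist":0,"grip":0.2},{"dx":0,"dy":0,"dz":0,"twist":0,"grip":0.2},{"dx":0,"dy":0,"dz":0,"twist":0,"grip":0.2},{"dx":0,"dy":0,"dz":0,"twist":0,"grip":0.2}]' 50
python3 -m crank '[{"dx":0,"dy":0,"dz":0,"twist":3,"grip":0.2},{"dx":0,"dy":0,"dz":0,"twist":6,"grip":0.2},{"dx":0,"dy":0,"dz":0,"twist":9,"grip":0.2},{"dx":0,"dy":0,"dz":0,"twist":12,"grip":0.2},{"dx":0,"dy":0,"dz":0,"twist":15,"grip":0.2}]'
python3 -c "
from h import *
print(arm.get_state()['moment'])"
```

```text
t: 10.3
eef_pos: [0.5195, -0.2087, 0.2004]
ee_rot: [-3.14, -0.0, -1.573]
force: [2.5, -0.1, 5.1]
width: 0.0597
gripper_force: 50.0
t: 10.72
eef_pos: [0.5194, -0.2088, 0.2003]
ee_rot: [-3.14, -0.001, -1.309]
force: [2.2, -0.5, 5.3]
width: 0.0596
gripper_force: 50.0
[-0.43386621 -0.75150256 -0.25846138]
```

```bash
for i in 1; do python3 -m crank '[{"dx":0,"dy":0,"dz":0,"twist":5,"grip":0.2},{"dx":0,"dy":0,"dz":0,"twist":10,"grip":0.2},{"dx":0,"dy":0,"dz":0,"twist":15,"grip":0.2},{"dx":0,"dy":0,"dz":0,"twist":20,"grip":0.2},{"dx":0,"dy":0,"dz":0,"twist":25,"grip":0.2}]'; done
python3 -c "
from h import *
s=arm.get_state();print(s['moment'],s['force'])
im,c,T=grab('wrist','w5.png')"
```

```text
t: 11.13
eef_pos: [0.5199, -0.2086, 0.2004]
ee_rot: [-3.14, -0.002, -0.871]
force: [3.4, 2.1, 5.6]
width: 0.0594
gripper_force: 50.0
[ 0.49065271 -1.24053229 -0.1014482 ] [3.35817489 2.05559961 5.62375892]
```

View pics/w5.png

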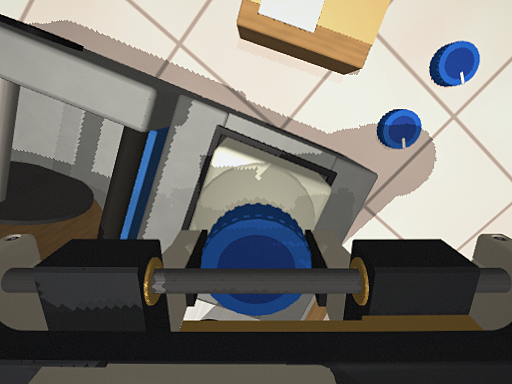

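The bottle is still square in its well, and the torque has fallen from 0.26 to 0.10, so the cap has broken loose. I'll keep turning.

```bash
for i in 1 2; do python3 -m crank '[{"dx":0,"dy":0,"dz":0,"twist":6,"grip":0.2},{"dx":0,"dy":0,"dz":0,"twist":12,"grip":0.2},{"dx":0,"dy":0,"dz":0,"twist":18,"grip":0.2},{"dx":0,"dy":0,"dz":0,"twist":24,"grip":0.2},{"dx":0,"dy":0,"dz":0,"twist":30,"grip":0.2}]';python3 -c "
from h import *
s=arm.get_state();print(s['moment'])"; done
```

```text
t: 11.6
eef_pos: [0.5203, -0.2084, 0.2006]
ee_rot: [-3.141, -0.003, -0.347]
force: [4.1, 2.3, 5.8]
width: 0.0596
gripper_force: 50.0
[ 0.82732307 -1.49986332 -0.14898346]
t: 12.02
eef_pos: [0.5204, -0.2081, 0.2007]
ee_rot: [3.141, -0.004, 0.177]
force: [3.0, 4.4, 7.6]
width: 0.0593
gripper_force: 50.0
[ 1.56489579 -1.27103026 -0.1203303 ]
```

```bash
python3 -m crank '[{"dx":0,"dy":0,"dz":0,"twist":5,"grip":0.2},{"dx":0,"dy":0,"dz":0,"twist":10,"grip":0.2},{"dx":0,"dy":0,"dz":0,"twist":15,"grip":0.2},{"dx":0,"dy":0,"dz":0,"twist":20,"grip":0.2},{"dx":0,"dy":0,"dz":0,"twist":25,"grip":0.2}]';python3 -c "
from h import *
s=arm.get_state();print(s['moment'])"
python3 -m crank '[{"dx":0,"dy":0,"dz":0,"twist":3,"grip":0.2},{"dx":0,"dy":0,"dz":0,"twist":6,"grip":0.2},{"dx":0,"dy":0,"dz":0,"twist":9,"grip":0.2},{"dx":0,"dy":0,"dz":0,"twist":12,"grip":0.2},{"dx":0,"dy":0,"dz":0,"twist":12,"grip":0.2}]';python3 -c "
from h import *
s=arm.get_state();print(s['moment'],s['force'],s['q'][5])"
```

```text
t: 12.43
eef_pos: [0.5203, -0.208, 0.2008]
ee_rot: [3.14, -0.003, 0.613]
force: [3.1, 5.0, 8.3]
width: 0.0595
gripper_force: 50.0
[ 1.83579356 -1.06532996 -0.1500538 ]
t: 12.85
eef_pos: [0.5201, -0.2081, 0.2009]
ee_rot: [3.139, -0.002, 0.821]
force: [2.5, 4.2, 9.5]
width: 0.0596
gripper_force: 50.0
[ 1.26235512e+00 -8.44464383e-01 -4.36615300e-04] [2.51281047 4.22110995 9.52951164] 2.4235176354929098
```

The cap has turned 137° and the torque is zero. I'll make a small test lift and watch for bottle weight on the wrist.

```bash
for i in 1 2; do python3 -m crank '[{"dx":0,"dy":0,"dz":0.0005,"twist":0.5,"grip":0.2},{"dx":0,"dy":0,"dz":0.001,"twist":1,"grip":0.2},{"dx":0,"dy":0,"dz":0.0015,"twist":2,"grip":0.2},{"dx":0,"dy":0,"dz":0.002,"twist":2,"grip":0.2},{"dx":0,"dy":0,"dz":0.002,"twist":2,"grip":0.2}]' | egrep 'eef|force'; done
python3 -c "
from h import *
s=arm.get_state();print(s['moment'],s['force'])
a,_,_=grab('top');b,_,_=grab('scene')
cv2.imwrite('pics/m1.png',cv2.resize(np.hstack([a[160:260,270:370],b[120:220,140:240]]),(800,400),interpolation=2)[:,:,::-1])"
```

```text
eef_pos: [0.5188, -0.2084, 0.2014]
force: [2.6, 2.8, 3.0]
gripper_force: 50.0
eef_pos: [0.5179, -0.2085, 0.203]
force: [2.0, 2.0, -1.8]
gripper_force: 50.0
[ 0.52867905 -0.49237645 -0.0055761 ] [ 1.99914385  1.98039718 -1.79267666]
```

```bash
python3 -m crank '[{"dx":0,"dy":0,"dz":0.0005,"twist":0,"grip":0.2},{"dx":0,"dy":0,"dz":0.001,"twist":0,"grip":0.2},{"dx":0,"dy":0,"dz":0.0015,"twist":0,"grip":0.2},{"dx":0,"dy":0,"dz":0.002,"twist":0,"grip":0.2},{"dx":0,"dy":0,"dz":0.002,"twist":0,"grip":0.2}]' | egrep 'eef|force'
python3 -c "
from h import *
s=arm.get_state();print(s['moment'],s['force'])"
```

```text
eef_pos: [0.5186, -0.2086, 0.2057]
force: [0.6, 1.4, -0.4]
gripper_force: 50.0
[ 0.25055465 -0.21601168 -0.02489053] [ 0.6015049   1.36326837 -0.42367608]
```

The wrist carries only about 0.4 N, which is the cap alone, so the thread has let go. I'll lift to about 2 cm clear.

```bash
python3 -m crank '[{"dx":0,"dy":0,"dz":0.003,"twist":0,"grip":0.2},{"dx":0,"dy":0,"dz":0.007,"twist":0,"grip":0.2},{"dx":0,"dy":0,"dz":0.011,"twist":0,"grip":0.2},{"dx":0,"dy":0,"dz":0.015,"twist":0,"grip":0.2},{"dx":0,"dy":0,"dz":0.02,"twist":0,"grip":0.2}]' | egrep 'eef|force'
python3 -m crank '[{"dx":0,"dy":0,"dz":0.005,"twist":0,"grip":0.2},{"dx":0,"dy":0,"dz":0.01,"twist":0,"grip":0.2},{"dx":0,"dy":0,"dz":0.015,"twist":0,"grip":0.2},{"dx":0,"dy":0,"dz":0.019,"twist":0,"grip":0.2},{"dx":0,"dy":0,"dz":0.019,"twist":0,"grip":0.2}]' | egrep 'eef|force'
python3 -m crank '[{"dx":0,"dy":0,"dz":0,"twist":0,"grip":0.2},{"dx":0,"dy":0,"dz":0,"twist":0,"grip":0.2},{"dx":0,"dy":0,"dz":0,"twist":0,"grip":0.2},{"dx":0,"dy":0,"dz":0,"twist":0,"grip":0.2},{"dx":0,"dy":0,"dz":0,"twist":0,"grip":0.2}]'
python3 -c "
from h import *
s=arm.get_state();print(s['moment'],s['force'])
a,_,_=grab('wrist');b,_,_=grab('scene')
cv2.imwrite('pics/m2.png',np.hstack([cv2.resize(a[100:350,130:380],(400,400)),cv2.resize(b[110:260,120:270],(400,400),interpolation=2)])[:,:,::-1])"
```

```text
eef_pos: [0.5186, -0.2087, 0.2261]
force: [0.5, 0.8, -0.3]
gripper_force: 50.0
eef_pos: [0.5192, -0.2087, 0.2457]
force: [0.9, 0.3, -0.0]
gripper_force: 50.0
t: 15.45
eef_pos: [0.5186, -0.2085, 0.2443]
ee_rot: [-3.141, 0.0, 0.887]
force: [-0.6, -0.1, -0.6]
width: 0.0595
gripper_force: 50.0
[-0.10923981 -0.03953017  0.0555751 ] [-0.55892462 -0.1494107  -0.63519467]
```

View pics/m2.png

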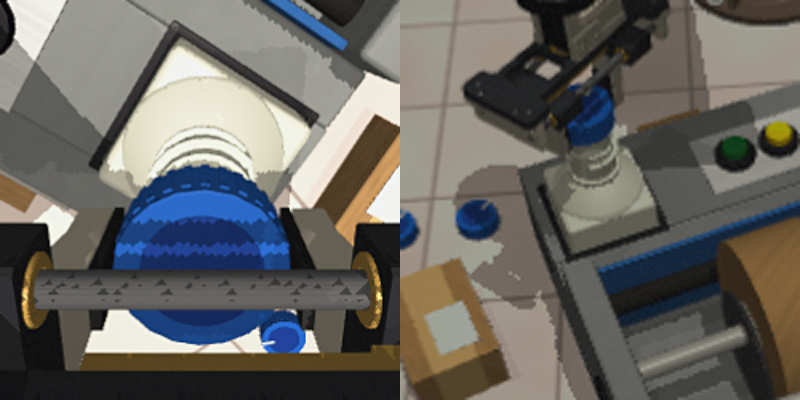

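The picture shows the cap level in the fingers, the threaded neck exposed below it, and the bottle seated square in its well. I'll hand the job in.

```bash
python3 -c "
from station import arm
print(arm.job_done())"
```

```text
the job is handed in; nothing more can be done
None
```

The job is handed in, with no verdict shown: red and then yellow were each pressed fully and let up, and the cap was turned about 140° and lifted off with the bottle still seated. It is now held level roughly 2 cm above the mouth.

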